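# Put the canister set back on the kitchen riser

## Robot

A 7-joint arm with a two-finger parallel gripper is mounted at the origin on the work surface. World frame = base frame: x ahead of the robot, y to its left, z up, the work surface at z = 0. Lengths are in m, angles in rad, forces in N, time in s.
With the tool pointing down it reaches from about 0.425 to 0.875 m from the base axis. Payload 4.7 kg.
Tool frame: the origin (TCP) lies at the very end of the fingers, on their centre line; the grasp point (between the pads) lies 19 mm behind it; z points along the fingers, y is the line along which they close (so a half turn about z gives the same grasp; the last joint's range is limited). The gripper opens to 87 mm and grips with 3 to 60 N. Pads are 19 mm wide; open, the fingers measure 117 mm over their backs; the gripper's body (75 mm by 190 mm) begins 51 mm behind the grasp point.
Start: joints at [1.161, 0.321, -0.07, 1.45, 0.023, 1.371, -0.057], TCP at [0.267, -0.593, 0.223] pointing down, gripper open.
Joint ranges: [-2.86, 2.86], [-0.3, 2.09], [-1.38, 1.24], [0.06, 2.45], [-1.56, 4.7], [0.09, 2.05], [-2.69, 2.69]. Speed limits (rad/s): [2.57, 2.57, 3.14, 3.14, 3.14, 3.14, 3.14].

## Interface

Orientations are given as a rotation vector (axis times angle).
In Python, from bench import get_state, get_image, get_calibration, close_job gives the robot as it stands.
- The arm moves only by the shell command python3 -m crank 'ROWS' [FORCE]. ROWS is JSON, a list of rows, each a list of 5 numbers: the opening, from 0 (shut) to 1 (fully open), then the shift along the world's x, y, z in units of 0.2 m (1.0 is 0.2 m), then the turn about the world's z in units of 2 pi rad (1.0 is 2 pi rad). A call has 1 to 5 rows; each row is the pose to reach, as a shift and turn from the pose commanded when the call began, turning the shorter way round; what a row does not reach only later rows make up. A row lasts 1/8 s, in which the tool goes at most 62.5 mm and 10.7 degrees, less where a joint would pass 70% of its speed; a pose out of reach is approached as far as the arm can. A call with a number of a shift or a turn outside -1 to 1 is refused whole. A call with a gripper value outside its range is refused whole. The fingers move at their own pace and stop on an object; FORCE is the grip in N (left out, the last holds). Time passes only in rows, so rows that repeat a pose let the fingers close. It gives the time, the measured TCP pose, the force, the opening and the grip force at its end, in the units of the state.
- get_state(): the state, without advancing time (a new reading comes with each control period).
- get_image(name): name is "side" or "top" or "wrist"; returns the picture (480x640x3 uint8, red, green, blue); there is no depth.
- get_calibration(name): a dict with "fovy" (degrees; the focal length in pixels is half the picture's height over the tangent of half this angle, whatever the lens; pixels are square), "cx", "cy" (the principal point, pixels), "R" (3x3) and "t" (3): a world point X has camera coordinates R X + t. Camera axes: x right, y down, z forward; pixel columns grow to the right and rows downward; lengths in m; the calibration is good to about 2 mm. A picture is of the moment at which its call begins: read the wrist's pose just before it. get_calibration takes no time and is no camera call; for the wrist camera it gives the pose at the moment of the call.
- close_job(): hands the job in; it is judged then, once.
The state is a dict: "time": time; "joint_positions": joint angles; "qd": joint speeds; "joint_torque": joint torques, N m; "position": TCP position; "tool_rot": TCP orientation; "ft_force": force on the tool from outside, world axes, zero at the start; "torque": the same for the moment, N m; "grip_width": opening from 0.0 (shut) to 1.0 (fully open); "grip_force": force on a finger pad.
Only numpy, scipy, OpenCV 4.12 (cv2) and the standard library are available. Lean on these libraries where they do the work, as an engineer would, in place of code of your own. Each camera call takes 0.05 s, during which the arm holds its last target. There are 200 camera calls.

## Task

Put the canister set back on the low wooden riser, one place to a cork pad and centred on it: the three white canisters in order of height, tallest on the pad next to the crock of utensils, and then, on the last pad, the flat rectangular tin with the little round tin stacked on the middle of its lid. Leave everything standing upright on its own, and do not shift the crock.

Things in the scene. Friction and masses are not known exactly. Their poses are not given: they have to be found in the camera images.
- canister_tall: White glazed ceramic canister, a plain upright cylinder 66 mm in diameter with a flat bamboo lid fixed on; the tallest of three, 150 mm high over all, about 450 g. Stands loose on the table. Origin: centre of its underside, z up. Of all that stands near the riser only the crock is higher.
- canister_middle: White glazed ceramic canister, a plain upright cylinder 60 mm in diameter with a flat bamboo lid fixed on; the middle one of three, 116 mm high over all, about 320 g. Stands loose on the table. Origin: centre of its underside, z up.
- canister_short: White glazed ceramic canister, a plain upright cylinder 54 mm in diameter with a flat bamboo lid fixed on; the shortest of three, 84 mm high over all, about 220 g. Stands loose on the table. Origin: centre of its underside, z up.
- tin_flat: Flat rectangular metal tea tin with rounded edges and a flat closed lid: 86 mm along its own x, 66 mm along its own y, 36 mm high, about 180 g; at the start its long side lies across the robot's view, turned by up to 26 degrees. Stands loose on the table. Origin: centre of its underside, z up.
- tin_round: Little round metal tin with a flat closed lid, 46 mm in diameter and 40 mm high, about 100 g. Stands loose on the table. Origin: centre of its underside, z up.
- pad_1: Fixed cork disc, 92 mm across, 6 mm thick, on top of the low dark wooden riser. End pad of the row of four, at the riser's right end as seen from the robot; pads are about 115 mm apart. The riser is 470 x 115 mm, turned up to 6 degrees. Origin: centre of its underside, 50 mm above the table, so what stands on the pad has its underside 56 mm above the table. y axis along the riser from pad_1 to pad_4, z up.
- pad_2: Fixed cork disc, 92 mm across, 6 mm thick, on top of the low dark wooden riser. Second pad of the row, between pad_1 and pad_3. Origin: centre of its underside, 50 mm above the table, so what stands on the pad has its underside 56 mm above the table. y axis along the riser from pad_1 to pad_4, z up.
- pad_3: Fixed cork disc, 92 mm across, 6 mm thick, on top of the low dark wooden riser. Third pad of the row, between pad_2 and pad_4. Origin: centre of its underside, 50 mm above the table, so what stands on the pad has its underside 56 mm above the table. y axis along the riser from pad_1 to pad_4, z up.
- pad_4: Fixed cork disc, 92 mm across, 6 mm thick, on top of the low dark wooden riser. End pad of the row, at the riser's left end as the robot sees it (its +y end). Origin: centre of its underside, 50 mm above the table, so what stands on the pad has its underside 56 mm above the table. y axis along the riser from pad_1 to pad_4, z up.
- crock: Blue ceramic utensil crock, 98 mm across, 130 mm high, with a wooden spoon, a turner and a whisk up to 245 mm high within 45 mm of its axis. Stands on the table past one end of the riser, either end from start to start (a potted plant stands past the other), its centre about 125 mm from the end pad's. Marks the tallest canister's end; not to be moved. Origin: centre of its underside, z up.

How it is judged:
At the end, for the whole second after the job is handed in: Counting from the end pad next to the crock: tall, middle and short canister and flat tin each stand on their own pad, axis within 15 mm of the pad's centre; the round tin stands on the flat tin's lid, centres within 12 mm; all five upright within 6 degrees, released and at rest (((horizontal distance between crock and pad_1 below 0.2 m and horizontal distance between canister_tall and pad_1 below 0.015 m and z of canister_tall in the frame of pad_1 between 0 and 0.012 m and horizontal distance between canister_middle and pad_2 below 0.015 m and z of canister_middle in the frame of pad_2 between 0 and 0.012 m and horizontal distance between canister_short and pad_3 below 0.015 m and z of canister_short in the frame of pad_3 between 0 and 0.012 m and horizontal distance between tin_flat and pad_4 below 0.015 m and z of tin_flat in the frame of pad_4 between 0 and 0.012 m) or (horizontal distance between crock and pad_4 below 0.2 m and horizontal distance between canister_tall and pad_4 below 0.015 m and z of canister_tall in the frame of pad_4 between 0 and 0.012 m and horizontal distance between canister_middle and pad_3 below 0.015 m and z of canister_middle in the frame of pad_3 between 0 and 0.012 m and horizontal distance between canister_short and pad_2 below 0.015 m and z of canister_short in the frame of pad_2 between 0 and 0.012 m and horizontal distance between tin_flat and pad_1 below 0.015 m and z of tin_flat in the frame of pad_1 between 0 and 0.012 m)) and horizontal distance between tin_round and tin_flat below 0.012 m and z of tin_round in the frame of tin_flat between 0.031 and 0.041 m and angle between each of canister_tall, canister_middle, canister_short, tin_flat, tin_round's own z axis and vertical below 0.1 rad and linear speed of each of canister_tall, canister_middle, canister_short, tin_flat, tin_round below 0.02 m/s and angular speed of each of canister_tall, canister_middle, canister_short, tin_flat, tin_round below 0.2 rad/s); the robot touches nothing.
It fails at once if the utensil crock was shifted by more than 25 mm or tipped (distance of crock from where it was at the start of the episode above 0.025 m or angle between crock's own z axis and vertical above 0.2 rad).
It also fails if it takes over 138 s, if anything falls off the work surface, if the arm or the gripper's body presses on something with over 40 N, if the wrist force passes 120 N, or if a joint passes its speed limit or range.

## Working session

There is one attempt and no reset: what is moved stays moved. The work goes in short steps, Python scripts to look and compute and a shell command to move; the robot and the scene stay as the last step left them, time stands still between calls to the robot, and variables do not carry over. Pictures are saved under pics/ and viewed, at most 14 in all, crops included, and the job is handed in when it is done.

```bash
mkdir -p pics; cat > h.py <<'E'
import numpy as np,cv2
from bench import *
def snap(n,f):
    s=get_state();c=get_calibration(n);im=get_image(n);cv2.imwrite('pics/'+f,cv2.cvtColor(im,cv2.COLOR_RGB2BGR));return s,c,im
def ray(c,u,v):
    f=240/np.tan(np.radians(c['fovy'])/2);R=np.array(c['R']);t=np.array(c['t'])
    return -R.T@t,R.T@np.array([(u-c['cx'])/f,(v-c['cy'])/f,1])
def onz(c,u,v,z):
    o,d=ray(c,u,v);return (o+d*(z-o[2])/d[2])[:2]
def proj(c,X):
    f=240/np.tan(np.radians(c['fovy'])/2);p=np.array(c['R'])@X+c['t'];return f*p[0]/p[2]+c['cx'],f*p[1]/p[2]+c['cy']
E
python3 - <<'E'
from h import *
for n in('top','side'):
    s,c,im=snap(n,n+'1.png');print(n,c['fovy'],c['cx'],c['cy'],ray(c,320,240))
print(s)
E
```

```text
top 46.17477895432846 312.58048306003496 238.05046525843125 (array([ 0.41245422, -0.00581241,  1.42706089]), array([ 0.09284394,  0.0010137 , -0.99577338]))
side 51.34346886000793 317.96276844761 240.44255467849808 (array([0.28256927, 0.85746327, 0.55011343]), array([ 0.25978042, -0.84091932, -0.47474863]))
{'time': 0.05, 'joint_positions': array([ 1.16110951,  0.32179786, -0.07005729,  1.45164223,  0.02263495,
        1.37079311, -0.05690111]), 'qd': array([-4.66162613e-04, -8.60873843e-04,  5.96667531e-04, -1.37366264e-03,
        4.40750944e-04, -6.25517546e-05, -3.17944724e-04]), 'joint_torque': array([ 4.94937249e-04, -4.92993343e+01, -4.05666232e-01, -3.13705051e+01,
       -6.42218487e-02,  3.98076209e-02,  1.07991655e-04]), 'position': array([ 0.26699704, -0.59204381,  0.22149409]), 'tool_rot': array([-3.06958725e+00, -6.60353314e-01,  8.25126999e-04]), 'ft_force': array([0.25812947, 0.13089456, 0.70716285]), 'torque': array([0.01880628, 0.02121925, 0.01664385]), 'grip_force': 0.0, 'grip_width': 0.9987775103163098}
```

View pics/top1.png

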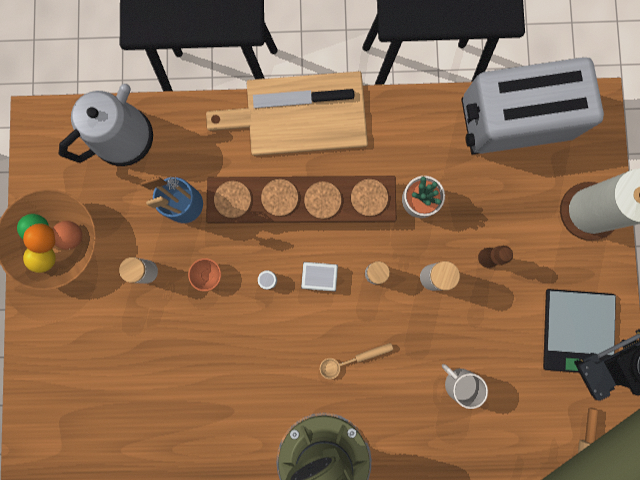

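View pics/side1.png

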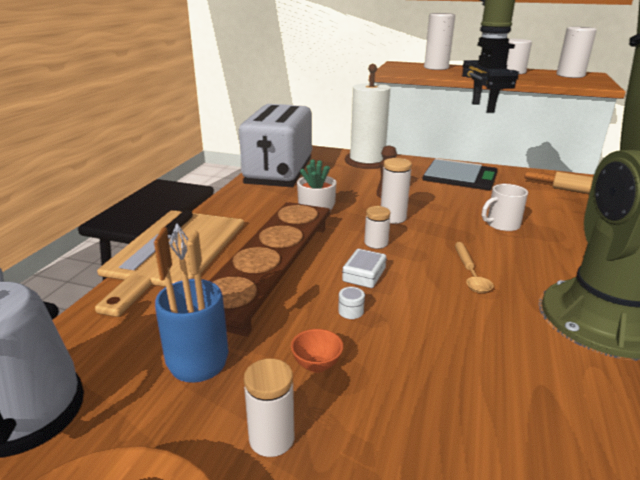

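The top view shows the crock at (178,200), left, so pad_4 gets the tall canister. The pads are at (233,199), (280,197), (323,200) and (369,197). Canister lids are at (132,271), (377,272) and (440,276), the flat tin at (320,277) and the round tin at (267,280). The side view shows the same lids at (269,376), (377,212) and (397,164).

```bash
python3 - <<'E'
from h import *
from scipy.optimize import least_squares as ls
ct=get_calibration('top');cs=get_calibration('side')
for n,a,b in(('L',(132,271),(269,376)),('S',(377,272),(377,212)),('R',(440,276),(397,164)),('flat',(320,275),(367,260)),('round',(267,280),(351,294))):
    r=ls(lambda X:np.r_[np.array(proj(ct,X))-a,np.array(proj(cs,X))-b],[.6,0,.1]);print(n,r.x.round(4),r.cost.round(1))
for p in((233,199),(280,197),(323,200),(369,197)):print(onz(ct,*p,.056))
print('crock',onz(ct,180,205,.1),'plant',onz(ct,424,196,.07),'bowl',onz(ct,205,275,.04))
im=cv2.imread('pics/top1.png')[165:305,100:480]
cv2.imwrite('pics/topc.png',cv2.resize(im,(798,294),interpolation=cv2.INTER_CUBIC))
E
```

```text
L [0.4752 0.4382 0.1137] 0.1
S [ 0.4582 -0.1381  0.0809] 0.1
R [ 0.4428 -0.2731  0.1485] 0.0
flat [ 0.4513 -0.0028  0.0353] 2.6
round [0.4476 0.129  0.0387] 0.1
[0.64786523 0.20753465]
[0.64950116 0.09129292]
[ 0.63896341 -0.01450414]
[ 0.64316222 -0.12781111]
crock [0.62946399 0.32788048] plant [ 0.6394037  -0.26011825] bowl [0.46290911 0.28162618]
```

View pics/topc.png

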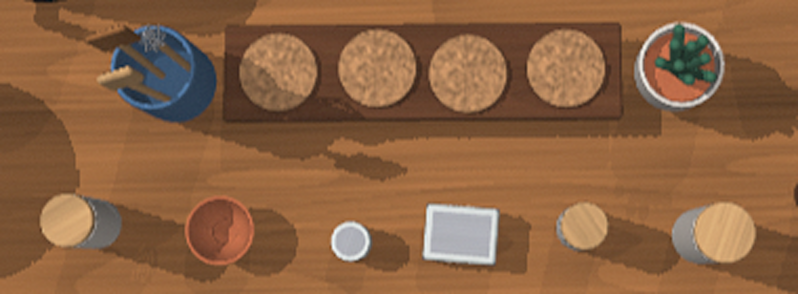

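Left is the middle canister (z≈0.114), right is the tall one and the small one is the short one. The crock is past pad_4, so tall goes to pad_4, middle to pad_3, short to pad_2 and the tins to pad_1. I'll turn the closing line to world x and go above the tall canister.

```bash
python3 -m crank '[[1,0.11,0.2,0.1,0.023],[1,0.22,0.4,0.1,0.046],[1,0.33,0.6,0.1,0.069],[1,0.44,0.8,0.1,0.0913],[1,0.44,0.8,0.1,0.0913]]' 30; python3 -m crank '[[1,0.11,0.2,0.1,0.023],[1,0.22,0.4,0.1,0.046],[1,0.33,0.6,0.1,0.069],[1,0.44,0.8,0.1,0.0913],[1,0.44,0.8,0.1,0.0913]]'
python3 - <<'E'
from h import *
s,c,im=snap('wrist','w1.png');print(s['position'],s['tool_rot'],proj(c,np.array([.4428,-.2731,.15])),proj(c,s['position']))
E
```

```text
time: 0.72
position: [0.3583, -0.4284, 0.2426]
tool_rot: [-2.752, -1.513, -0.002]
ft_force: [-0.6, -0.0, 0.7]
grip_width: 1.001
grip_force: 0.0
time: 1.35
position: [0.4451, -0.2692, 0.2626]
tool_rot: [-2.214, -2.228, -0.002]
ft_force: [0.1, -1.2, -0.0]
grip_width: 1.0
grip_force: 0.0
[ 0.44507628 -0.2692439   0.26259403] [-2.21423278e+00 -2.22842888e+00 -1.76088860e-03] (np.float64(320.25005924246716), np.float64(236.91626118553486)) (np.float64(323.57130669369786), np.float64(295.1875867986323))
```

View pics/w1.png

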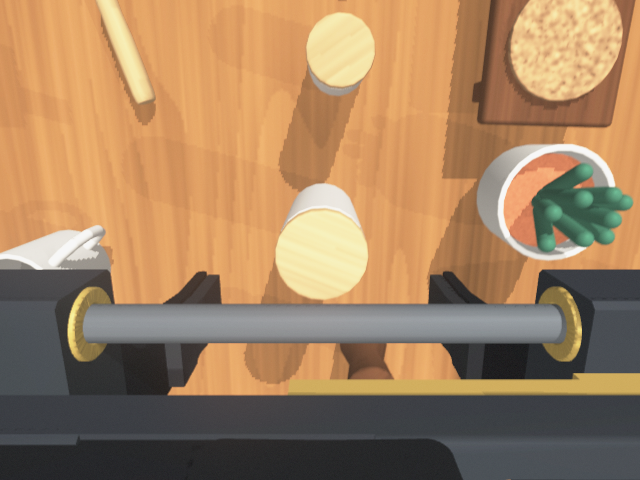

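The wrist view has right = +x and up = +y. It shows the tall lid at (322,253), the short lid at (341,50) and pad_1 at (567,42).

```bash
python3 - <<'E'
from h import *
c=get_calibration('wrist')
for p,z in(((322,253),.15),((341,50),.084),((567,42),.056)):print(onz(c,*p,z).round(4))
E
```

```text
[ 0.4424 -0.2874]
[ 0.4567 -0.1458]
[ 0.6434 -0.1348]
```

The arm was still settling during that reading, so I'll take a fresh settled look.

```bash
python3 -m crank '[[1,0,0,0,0],[1,0,0,0,0]]' |tail -5|head -1
cat >> h.py <<'E'
def circ(im,u,v,r,lo,hi,sat=None):
    "refine lid centre: Hough near (u,v)"
    g=cv2.medianBlur(cv2.cvtColor(im,cv2.COLOR_RGB2GRAY),5)
    k=int(hi+25);x0=max(0,int(u-k));y0=max(0,int(v-k))
    h=cv2.HoughCircles(g[y0:int(v+k),x0:int(u+k)],cv2.HOUGH_GRADIENT,1,20,param1=80,param2=12,minRadius=lo,maxRadius=hi)
    return None if h is None else [(a+x0,b+y0,q) for a,b,q in h[0][:3]]
E
python3 - <<'E'
from h import *
s,c,im=snap('wrist','w2.png');print(s['position'],ray(c,320,240))
for u,v,lo,hi,z in((322,253,42,50,.15),(341,50,30,38,.084),(567,42,50,62,.056)):
  for q in circ(im,u,v,0,lo,hi) or []:print(q,onz(c,q[0],q[1],z).round(4))
ct=get_calibration('top');cs=get_calibration('side')
it=get_image('top')
for u,v,lo,hi,z in((440,276,16,22,.15),(377,272,10,15,.084),(132,271,11,17,.116),(267,280,7,11,.04)):
  for q in circ(it,u,v,0,lo,hi) or []:print('top',q,onz(ct,q[0],q[1],z).round(4))
E
```

```text
position: [0.4424, -0.2741, 0.2624]
[ 0.44239841 -0.27412838  0.26235345] (array([ 0.44289825, -0.2060241 ,  0.42576258]), array([-0.01096446, -0.25964711, -0.96574824]))
(np.float32(326.5), np.float32(247.5), np.float32(45.6)) [ 0.4442 -0.2856]
(np.float32(343.5), np.float32(39.5), np.float32(35.2)) [ 0.4579 -0.1406]
(np.float32(563.5), np.float32(38.5), np.float32(51.4)) [ 0.6395 -0.1352]
(np.float32(571.5), np.float32(58.5), np.float32(54.8)) [ 0.6483 -0.1505]
top (np.float32(377.5), np.float32(272.5), np.float32(10.5)) [ 0.4563 -0.139 ]
top (np.float32(131.5), np.float32(269.5), np.float32(12.7)) [0.4776 0.4383]
top (np.float32(266.5), np.float32(279.5), np.float32(9.3)) [0.4478 0.1299]
top (np.float32(286.5), np.float32(284.5), np.float32(8.0)) [0.4343 0.0809]
```

The crop puts the tall lid in the top view at (445,275.5), not 440, which agrees with the wrist reading of (0.4435,-0.2855). Grasping there.

```bash
python3 -m crank '[[1,0.005,-0.0575,-0.05,0],[1,0.005,-0.0575,-0.3,0],[1,0.005,-0.0575,-0.6,0],[1,0.005,-0.0575,-0.84,0],[1,0.005,-0.0575,-0.84,0]]' ; python3 -m crank '[[0,0,0,0,0],[0,0,0,0,0],[0,0,0,0,0],[0,0,0,0,0]]' 30;python3 -m crank '[[0,0,0,0.3,0],[0,0,0,0.6,0],[0,0,0,0.6,0]]'
```

```text
time: 2.38
position: [0.4409, -0.2829, 0.0904]
tool_rot: [-2.215, -2.215, 0.002]
ft_force: [-0.3, -0.5, 0.8]
grip_width: 1.0
grip_force: 0.0
time: 2.88
position: [0.4448, -0.285, 0.0964]
tool_rot: [2.22, 2.219, -0.001]
ft_force: [-3.3, -0.1, 7.0]
grip_width: 0.755
grip_force: 29.9
time: 3.25
position: [0.4473, -0.2854, 0.2199]
tool_rot: [2.214, 2.215, 0.003]
ft_force: [1.0, 0.4, -3.6]
grip_width: 0.751
grip_force: 29.9
```

```bash
python3 -m crank '[[0,0.125,0.24,0,0],[0,0.25,0.48,0,0],[0,0.375,0.72,0,0],[0,0.5,0.95,0,0]]' >/dev/null; python3 -m crank '[[0,0.13,0.24,0,0],[0,0.26,0.48,0,0],[0,0.39,0.73,0,0],[0,0.52,0.975,0,0],[0,0.52,0.975,0,0]]'; python3 -m crank '[[0,0,0,0,0],[0,0,0,0,0]]'
python3 - <<'E'
from h import *
s,c,im=snap('wrist','w3.png');np.save('c3.npy',c,allow_pickle=True);print(s['position'])
for p in((.648,.2075,.056),(.6495,.0913,.056)):print(proj(c,np.array(p)))
E
```

```text
time: 4.38
position: [0.6471, 0.1085, 0.2117]
tool_rot: [-2.206, -2.228, -0.001]
ft_force: [-0.5, 0.5, -3.7]
grip_width: 0.753
grip_force: 30.0
time: 4.62
position: [0.6479, 0.0987, 0.2136]
tool_rot: [2.224, 2.219, -0.003]
ft_force: [0.1, -0.6, -3.1]
grip_width: 0.753
grip_force: 30.0
[0.64787756 0.09869632 0.21363506]
(np.float64(323.68818639910825), np.float64(70.3745852199689))
(np.float64(326.0905731103533), np.float64(226.5843470650111))
```

View pics/w3.png

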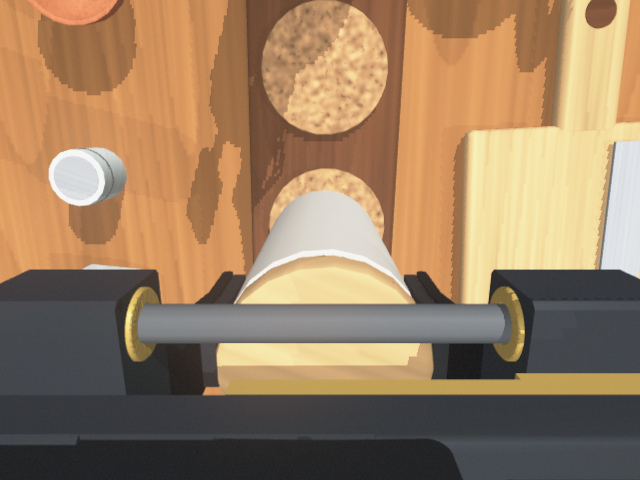

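Pad_4's centre is seen at (325,67), 3 px from the prediction, which puts it at about (0.649,0.210). Placing there.

```bash
python3 -m crank '[[0,0.005,0.28,0,0],[0,0.005,0.555,0,0],[0,0.005,0.555,0,0],[0,0.005,0.555,-0.15,0],[0,0.005,0.555,-0.26,0]]'; python3 -m crank '[[0,0,0,0,0],[0,0,0,-0.02,0],[0,0,0,-0.04,0],[0,0,0,-0.05,0],[0,0,0,-0.05,0]]'
```

```text
time: 5.3
position: [0.6495, 0.2096, 0.1616]
tool_rot: [2.223, 2.218, -0.002]
ft_force: [-0.6, -0.2, -3.7]
grip_width: 0.758
grip_force: 30.0
time: 5.92
position: [0.6494, 0.2121, 0.1529]
tool_rot: [2.221, 2.222, 0.001]
ft_force: [0.4, -1.1, -3.7]
grip_width: 0.75
grip_force: 30.0
```

```bash
python3 -m crank '[[0,0,-0.005,-0.01,0],[0,0,-0.005,-0.015,0],[0,0,-0.005,-0.02,0],[0,0,-0.005,-0.02,0]]'
```

```text
time: 6.42
position: [0.6494, 0.2124, 0.1526]
tool_rot: [2.219, 2.222, 0.004]
ft_force: [-5.4, -0.6, 11.8]
grip_width: 0.75
grip_force: 30.0
```

```bash
python3 -m crank '[[0.85,0,0,0.01,0],[1,0,0,0.01,0],[1,0,0,0.01,0],[1,0,0,0.01,0]]';python3 -m crank '[[1,0,0,0.3,0],[1,0,0,0.6,0],[1,-0.1,0.2,0.6,0],[1,-0.3,0.3,0.6,0],[1,-0.5,0.3,0.6,0]]'
python3 - <<'E'
from h import *
snap('top','t2.png')
im=cv2.imread('pics/t2.png')[165:305,100:480]
cv2.imwrite('pics/t2c.png',cv2.resize(im,(798,294),interpolation=cv2.INTER_CUBIC))
E
```

```text
time: 6.92
position: [0.6493, 0.2108, 0.1502]
tool_rot: [-2.221, -2.222, 0.0]
ft_force: [-0.3, 0.3, -0.4]
grip_width: 0.983
grip_force: 0.0
time: 7.55
position: [0.5472, 0.2737, 0.2704]
tool_rot: [-2.216, -2.225, -0.001]
ft_force: [0.5, 0.4, 0.7]
grip_width: 0.998
grip_force: 0.0
```

View pics/t2c.png

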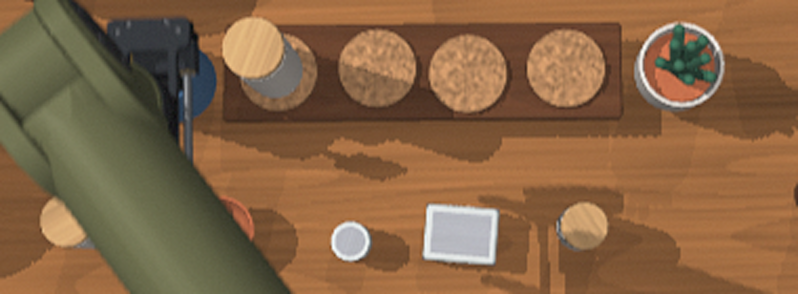

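The tall canister stands on pad_4 with its lid at crop (253,48). Next is the middle canister.

```bash
python3 -m crank '[[1,-0.12,0.27,-0.1,0],[1,-0.24,0.54,-0.1,0],[1,-0.355,0.8,-0.1,0],[1,-0.355,0.8,-0.1,0],[1,-0.355,0.8,-0.1,0]]'; python3 -m crank '[[1,0,0,0,0],[1,0,0,0,0]]'|head -2
python3 - <<'E'
from h import *
ct=get_calibration('top');print('tall',onz(ct,220.5,187.9,.206))
s,c,im=snap('wrist','w4.png');print(s['position'])
u,v=proj(c,np.array([.4765,.4383,.116]));print(u,v)
for q in circ(im,u,v,0,28,45) or []:print(q,onz(c,q[0],q[1],.116).round(4))
E
```

```text
time: 8.22
position: [0.4788, 0.4305, 0.2502]
tool_rot: [2.22, 2.221, -0.001]
ft_force: [0.3, 0.5, -0.1]
grip_width: 1.001
grip_force: 0.0
time: 8.48
position: [0.4796, 0.4294, 0.2506]
tall [0.64765569 0.21149689]
[0.47962228 0.42943961 0.25056909]
319.3441982322987 212.35815939597143
(np.float32(318.5), np.float32(212.5), np.float32(37.7)) [0.4759 0.4382]
(np.float32(321.5), np.float32(191.5), np.float32(30.9)) [0.4782 0.4536]
```

View pics/w4.png

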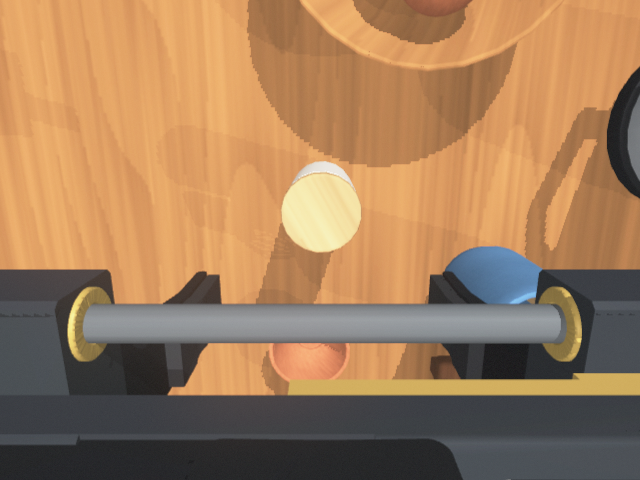

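The middle lid is at (321,212), i.e. (0.477,0.438), and the tall canister is 2 mm off its pad centre. Grasping.

```bash
python3 -m crank '[[1,-0.0125,0.045,-0.05,0],[1,-0.0125,0.045,-0.35,0],[1,-0.0125,0.045,-0.65,0],[1,-0.0125,0.045,-0.88,0],[1,-0.0125,0.045,-0.88,0]]' ; python3 -m crank '[[1,0,0,0,0],[0,0,0,0,0],[0,0,0,0,0],[0,0,0,0,0],[0,0,0,0,0]]' 30;python3 -m crank '[[0,0,0,0.3,0],[0,0,0,0.6,0],[0,0,0,0.9,0],[0,0,0,0.9,0]]'
```

```text
time: 9.15
position: [0.4731, 0.4377, 0.07]
tool_rot: [-2.22, -2.222, 0.014]
ft_force: [0.3, 0.4, 1.0]
grip_width: 0.999
grip_force: 0.0
time: 9.78
position: [0.4762, 0.4402, 0.0752]
tool_rot: [2.221, 2.221, 0.002]
ft_force: [1.4, -0.8, 2.3]
grip_width: 0.681
grip_force: 30.0
time: 10.28
position: [0.4769, 0.4424, 0.2602]
tool_rot: [2.221, 2.222, 0.015]
ft_force: [-0.1, 0.6, -3.1]
grip_width: 0.688
grip_force: 30.0
```

```bash
python3 -m crank '[[0,0,-0.3,-0.1,0],[0,0,-0.6,-0.2,0],[0,0,-0.9,-0.2,0]]' >/dev/null; python3 -m crank '[[0,0,-0.3,0,0],[0,0.05,-0.58,0,0],[0,0.2,-0.825,0,0],[0,0.48,-0.825,0,0],[0,0.75,-0.825,0,0]]'>/dev/null; python3 -m crank '[[0,0.115,0,0,0],[0,0.115,0,0,0],[0,0.115,0,0,0]]'
```

```text
time: 11.65
position: [0.6472, 0.0953, 0.2132]
tool_rot: [-2.219, -2.221, 0.004]
ft_force: [0.7, 0.1, -2.1]
grip_width: 0.684
grip_force: 30.0
```

```bash
python3 -m crank '[[0,0.0125,-0.01,0,0],[0,0.0125,-0.01,-0.2,0],[0,0.0125,-0.01,-0.36,0],[0,0.0125,-0.01,-0.38,0],[0,0.0125,-0.01,-0.39,0]]'; python3 -m crank '[[0,0,0,-0.01,0],[0,0,0,-0.02,0],[0,0,0,-0.03,0],[0,0,0,-0.03,0]]'
```

```text
time: 12.28
position: [0.6517, 0.0931, 0.1379]
tool_rot: [2.22, 2.221, 0.002]
ft_force: [-0.6, 0.1, -2.5]
grip_width: 0.678
grip_force: 30.0
time: 12.78
position: [0.6516, 0.0931, 0.1312]
tool_rot: [2.221, 2.221, 0.001]
ft_force: [0.1, 0.5, 1.5]
grip_width: 0.679
grip_force: 30.0
```

Now in contact. I'll release and rise, then go over to the short canister.

```bash
python3 -m crank '[[0.8,0,0,-0.005,0],[1,0,0,0,0],[1,0,0,0,0],[1,0,0,0,0]]';python3 -m crank '[[1,0,0,0.3,0],[1,0,0,0.5,0],[1,-0.15,-0.2,0.5,0],[1,-0.3,-0.4,0.5,0],[1,-0.5,-0.6,0.5,0]]' >/dev/null; python3 -m crank '[[1,-0.2,-0.2,-0.1,0],[1,-0.35,-0.45,-0.1,0],[1,-0.47,-0.57,-0.1,0],[1,-0.47,-0.57,-0.1,0],[1,-0.47,-0.57,-0.1,0]]';python3 -m crank '[[1,0,0,0,0],[1,0,0,0,0]]'|head -2
python3 - <<'E'
from h import *
s,c,im=snap('wrist','w5.png');print(s['position'],s['time'])
u,v=proj(c,np.array([.457,-.142,.084]));print(u,v,onz(c,u,v+1,.084)-onz(c,u,v,.084))
for q in circ(im,u,v,0,25,45) or []:print(q,onz(c,q[0],q[1],.084).round(4))
E
```

```text
time: 13.28
position: [0.6513, 0.093, 0.1306]
tool_rot: [2.221, 2.222, 0.0]
ft_force: [0.3, 0.7, -0.5]
grip_width: 0.98
grip_force: 0.0
time: 14.52
position: [0.458, -0.1401, 0.2109]
tool_rot: [2.219, 2.222, 0.001]
ft_force: [0.3, -0.3, -0.9]
grip_width: 1.001
grip_force: 0.0
time: 14.78
position: [0.4579, -0.14, 0.2105]
[ 0.45787944 -0.13999125  0.21050913] 14.775
322.46913809120275 229.52515041745107 [ 2.72148045e-07 -7.39871781e-04]
(np.float32(322.5), np.float32(229.5), np.float32(36.1)) [ 0.457 -0.142]
(np.float32(323.5), np.float32(209.5), np.float32(29.9)) [ 0.4577 -0.1274]
```

View pics/w5.png

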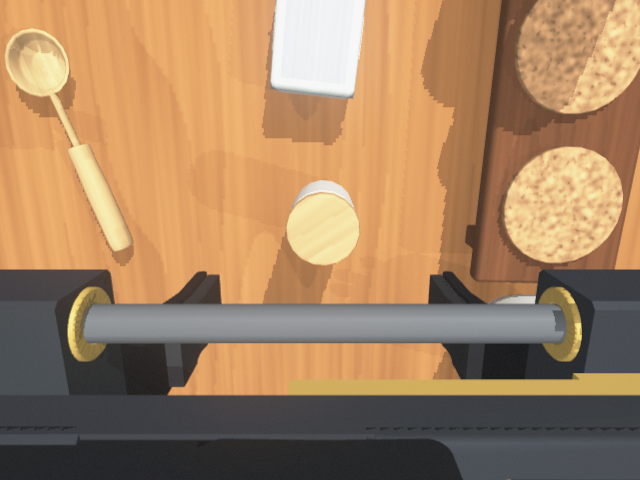

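The short lid is at (323,229), exactly as predicted. Pad_1 is at (563,205) and pad_2 at about (578,53). Grasping.

```bash
python3 -m crank '[[1,-0.005,-0.01,-0.05,0],[1,-0.005,-0.01,-0.35,0],[1,-0.005,-0.01,-0.6,0],[1,-0.005,-0.01,-0.8,0],[1,-0.005,-0.01,-0.8,0]]' ; python3 -m crank '[[1,0,0,0,0],[0,0,0,0,0],[0,0,0,0,0],[0,0,0,0,0],[0,0,0,0,0]]' 30;python3 -m crank '[[0,0,0,0.3,0],[0,0,0,0.6,0],[0,0,0,0.75,0],[0,0,0,0.75,0]]'
python3 - <<'E'
from h import *
ct=get_calibration('top')
for p in((322.4,199.8),(369.5,197.4)):print(onz(ct,*p,.056).round(4))
E
```

```text
time: 15.45
position: [0.4531, -0.1419, 0.0474]
tool_rot: [-2.215, -2.217, 0.004]
ft_force: [-0.7, 0.5, 0.4]
grip_width: 1.001
grip_force: 0.0
time: 16.08
position: [0.4564, -0.1431, 0.0509]
tool_rot: [2.221, 2.221, 0.0]
ft_force: [0.5, -0.0, 0.5]
grip_width: 0.628
grip_force: 0.0
time: 16.58
position: [0.4577, -0.1435, 0.2028]
tool_rot: [2.218, 2.218, 0.002]
ft_force: [-0.8, 1.3, -1.4]
grip_width: 0.611
grip_force: 29.7
[ 0.6395 -0.013 ]
[ 0.6421 -0.129 ]
```

```bash
python3 -m crank '[[0,0.25,0.04,0,0],[0,0.5,0.08,0,0],[0,0.75,0.12,0,0],[0,0.91,0.14,0,0],[0,0.91,0.14,0,0]]'; python3 -m crank '[[0,0,0,0,0],[0,0,0,0,0],[0,0,0,0,0]]'|head -2
python3 - <<'E'
from h import *
s,c,im=snap('wrist','w6.png');print(s['position'])
u,v=proj(c,np.array([.6395,-.013,.056]));print(u,v)
for q in circ(im,u,v,0,52,68) or []:print(q,onz(c,q[0],q[1],.056).round(4))
E
```

```text
time: 17.2
position: [0.6386, -0.1133, 0.1967]
tool_rot: [-2.215, -2.221, 0.001]
ft_force: [-0.1, 0.6, -1.7]
grip_width: 0.609
grip_force: 29.7
time: 17.58
position: [0.6376, -0.1155, 0.2009]
[ 0.63762132 -0.11553789  0.20087511]
326.1264116895112 77.55552013670686
(np.float32(326.5), np.float32(72.5), np.float32(64.1)) [ 0.6398 -0.0097]
(np.float32(324.5), np.float32(92.5), np.float32(54.2)) [ 0.6384 -0.0229]
```

View pics/w6.png

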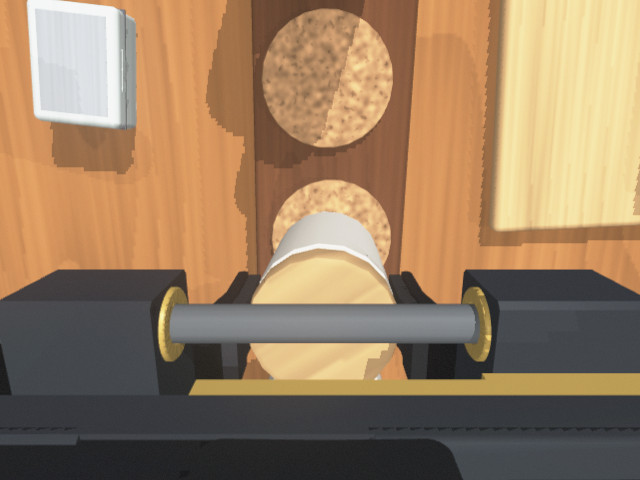

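Pad_2's centre is at (328,78), i.e. (0.6405,-0.013).

```bash
python3 -m crank '[[0,0.015,0.26,0,0],[0,0.015,0.51,0,0],[0,0.015,0.51,-0.2,0],[0,0.015,0.51,-0.38,0],[0,0.015,0.51,-0.42,0]]'; python3 -m crank '[[0,0,0,0,0],[0,0,0,-0.01,0],[0,0,0,-0.02,0],[0,0,0,-0.03,0],[0,0,0,-0.03,0]]'
```

```text
time: 18.25
position: [0.6392, -0.0136, 0.1142]
tool_rot: [-2.219, -2.219, 0.005]
ft_force: [0.2, 0.0, -1.5]
grip_width: 0.611
grip_force: 29.7
time: 18.88
position: [0.6412, -0.0131, 0.1106]
tool_rot: [2.221, 2.222, -0.0]
ft_force: [-0.2, -0.2, -2.6]
grip_width: 0.611
grip_force: 29.7
```

```bash
python3 -m crank '[[0,0,0,-0.005,0],[0,0,0,-0.01,0],[0,0,0,-0.015,0],[0,0,0,-0.015,0]]'
```

```text
time: 19.38
position: [0.6414, -0.013, 0.1083]
tool_rot: [2.221, 2.222, 0.0]
ft_force: [-2.2, 0.9, 4.1]
grip_width: 0.608
grip_force: 29.8
```

```bash
python3 -m crank '[[0.8,0,0,0,0],[1,0,0,0,0],[1,0,0,0,0],[1,0,0,0,0]]';python3 -m crank '[[1,0,0,0.3,0],[1,-0.2,0,0.5,0],[1,-0.45,0,0.5,0],[1,-0.7,0,0.5,0],[1,-0.95,0.03,0.4,0]]' >/dev/null; python3 -m crank '[[1,0,0,0,0],[1,0,0,0,0],[1,0,0,0,0]]'
python3 - <<'E'
from h import *
s,c,im=snap('wrist','w7.png');print(s['position'])
print(proj(c,np.array([.451,-.003,.036])))
m=((im.min(2)>150)).astype(np.uint8);m[268:]=0
n,l,st,ce=cv2.connectedComponentsWithStats(m)
for i in range(1,n):
  if st[i,4]>1500:
    p=cv2.findNonZero((l==i).astype(np.uint8));print(st[i],cv2.minAreaRect(p))
E
```

```text
time: 19.88
position: [0.6413, -0.013, 0.1074]
tool_rot: [-2.221, -2.222, -0.0]
ft_force: [0.1, -0.2, -0.3]
grip_width: 0.958
grip_force: 0.0
time: 20.88
position: [0.453, -0.0069, 0.1886]
tool_rot: [2.22, 2.221, 0.003]
ft_force: [-0.2, -0.7, -0.1]
grip_width: 1.001
grip_force: 0.0
[ 0.45303461 -0.00689991  0.1885542 ]
(np.float64(320.6322963648713), np.float64(214.3295494917467))
[ 282    0   67   66 3597] ((315.0, 32.5), (65.0, 66.0), 90.0)
[ 278  151   94  117 9276] ((323.14801025390625, 208.88087463378906), (86.3616714477539, 110.54507446289062), 6.1701741218566895)
[  21  201   61   67 1680] ((51.978668212890625, 229.91407775878906), (65.7783203125, 55.045509338378906), 22.932100296020508)
```

View pics/w7.png

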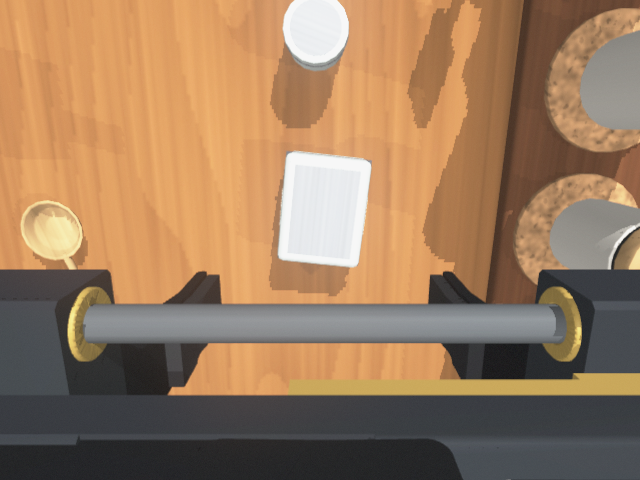

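The flat tin's lid centre is at (324.5,209) with its short axis turned about -6°, giving (0.454,0.001). The round tin is at (316,25).

```bash
python3 -m crank '[[1,0.005,0.04,-0.05,-0.0165],[1,0.005,0.04,-0.35,-0.0165],[1,0.005,0.04,-0.6,-0.0165],[1,0.005,0.04,-0.78,-0.0165],[1,0.005,0.04,-0.83,-0.0165]]' ; python3 -m crank '[[1,0,0,-0.03,0],[1,0,0,-0.055,0],[0,0,0,-0.055,0],[0,0,0,-0.055,0],[0,0,0,-0.055,0]]' 25;python3 -m crank '[[0,0,0,0,0],[0,0,0,0.2,0],[0,0,0,0.5,0],[0,0,0,0.75,0],[0,0,0,0.75,0]]'
python3 - <<'E'
from h import *
c=get_calibration('wrist')
E
```

```text
time: 21.55
position: [0.4514, 0.0015, 0.0197]
tool_rot: [-2.33, -2.101, 0.002]
ft_force: [-0.1, -0.7, 0.7]
grip_width: 0.999
grip_force: 0.0
time: 22.18
position: [0.4527, 0.0009, 0.0111]
tool_rot: [2.332, 2.103, 0.001]
ft_force: [0.2, 0.6, 0.6]
grip_width: 0.758
grip_force: 25.0
time: 22.8
position: [0.4551, 0.0009, 0.1644]
tool_rot: [2.328, 2.099, 0.007]
ft_force: [0.5, -0.9, -1.4]
grip_width: 0.756
grip_force: 25.0
```

```bash
python3 - <<'E'
from h import *
from scipy.spatial.transform import Rotation as Ro
c=get_calibration('wrist');s=get_state();T=Ro.from_rotvec(s['tool_rot']).as_matrix()
o,_=ray(c,320,240);off=T.T@(o-s['position']);Rc=np.array(c['R'])@T
T5=Ro.from_rotvec([2.221,2.221,0]).as_matrix();p5=np.array([.4579,-.14,.2105])
R5=Rc@T5.T;o5=p5+T5@off;c['R']=R5;c['t']=-R5@o5
for u,v,z in((323,229,.084),(563,205,.056)):print(onz(c,u,v,z).round(4))
E
```

```text
[ 0.4575 -0.1417]
[ 0.6439 -0.1295]
```

```bash
python3 -m crank '[[0,0.2,-0.2,0,0.0165],[0,0.4,-0.4,0,0.0165],[0,0.63,-0.57,0,0.0165],[0,0.85,-0.65,0,0.0165],[0,0.95,-0.65,0,0.0165]]'>/dev/null; python3 -m crank '[[0,0,0,0,0],[0,0,0,-0.2,0],[0,0,0,-0.38,0],[0,0,0,-0.42,0],[0,0,0,-0.44,0]]';python3 -m crank '[[0,0,0,0,0],[0,0,0,-0.01,0],[0,0,0,-0.02,0],[0,0,0,-0.03,0],[0,0,0,-0.03,0]]'
```

```text
time: 24.05
position: [0.6419, -0.1289, 0.0728]
tool_rot: [2.221, 2.222, -0.0]
ft_force: [-0.5, -0.3, -0.6]
grip_width: 0.754
grip_force: 25.0
time: 24.68
position: [0.6425, -0.1291, 0.0672]
tool_rot: [2.221, 2.221, 0.0]
ft_force: [-0.8, 0.5, 3.4]
grip_width: 0.755
grip_force: 25.0
```

```bash
python3 -m crank '[[0.85,0,0,0,0],[1,0,0,0,0],[1,0,0,0,0],[1,0,0,0,0]]'|tail -2;python3 -m crank '[[1,0,0,0.3,0],[1,-0.1,0,0.6,0],[1,-0.35,0,0.6,0],[1,-0.65,0,0.6,0],[1,-0.95,0,0.6,0]]' >/dev/null; python3 -m crank '[[1,0,0.3,0,0],[1,0,0.6,0,0],[1,-0.02,0.9,0,0]]'>/dev/null;  python3 -m crank '[[1,0,0.3,0,0],[1,0,0.37,0,0],[1,0,0.37,0,0],[1,0,0.37,0,0],[1,0,0.37,0,0]]'
python3 - <<'E'
from h import *
s,c,im=snap('wrist','w8.png');print(s['position'])
print(proj(c,np.array([.448,.13,.04])))
m=((im.min(2)>170)).astype(np.uint8);m[268:]=0
n,l,st,ce=cv2.connectedComponentsWithStats(m)
for i in range(1,n):
  if st[i,4]>800:print(st[i],ce[i],onz(c,*ce[i],.04))
_,_,it=snap('top','t3.png')
cv2.imwrite('pics/w8c.png',np.vstack([cv2.imread('pics/w8.png')[:270],cv2.resize(cv2.imread('pics/t3.png')[165:305,100:480],(640,236),interpolation=cv2.INTER_CUBIC)]))
E
```

```text
grip_width: 0.991
grip_force: 0.0
time: 26.8
position: [0.4485, 0.1232, 0.1864]
tool_rot: [2.224, 2.218, -0.001]
ft_force: [-0.7, -0.6, -0.5]
grip_width: 1.001
grip_force: 0.0
[0.448493   0.12318054 0.18641342]
(np.float64(323.0640401091859), np.float64(211.93895865793314))
[ 293  178   60   65 3009] [322.69890329 211.05915587] [0.44772578 0.13068111]
```

View pics/w8c.png

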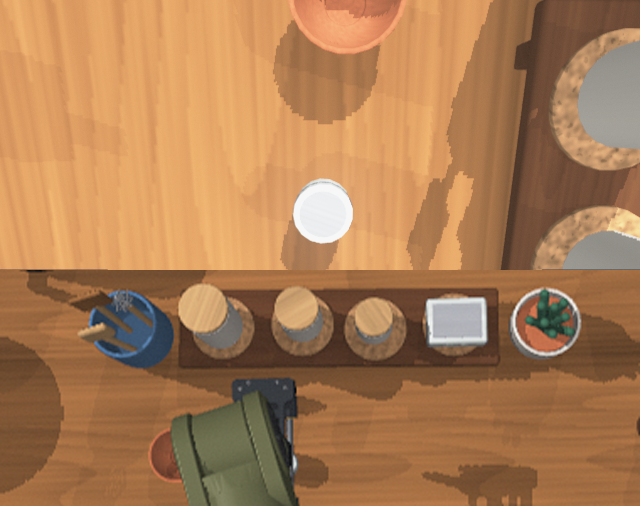

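The round lid is at (322.7,211), and the composite shows all four pads filled with the flat tin's lid at (457,322).

```bash
python3 -m crank '[[1,-0.005,0.037,-0.05,0],[1,-0.005,0.037,-0.35,0],[1,-0.005,0.037,-0.6,0],[1,-0.005,0.037,-0.78,0],[1,-0.005,0.037,-0.83,0]]' >/dev/null; python3 -m crank '[[1,0,0,-0.03,0],[1,0,0,-0.035,0],[0,0,0,-0.035,0],[0,0,0,-0.035,0],[0,0,0,-0.035,0]]' 20;python3 -m crank '[[0,0,0,0,0],[0,0,0,0,0]]';python3 -m crank '[[0,0,0,0.2,0],[0,0,0,0.5,0],[0,0,0,0.8,0],[0,0,0,0.8,0]]'
python3 - <<'E'
from h import *
c=get_calibration('top');print(onz(c,371.3,195.8,.092))
E
```

```text
time: 28.15
position: [0.4477, 0.1323, 0.014]
tool_rot: [2.221, 2.221, 0.001]
ft_force: [0.5, 0.2, 0.6]
grip_width: 0.743
grip_force: 0.0
time: 28.4
position: [0.4473, 0.1324, 0.0136]
tool_rot: [2.221, 2.222, 0.0]
ft_force: [-0.2, 0.2, 1.6]
grip_width: 0.525
grip_force: 20.1
time: 28.9
position: [0.4505, 0.1333, 0.1779]
tool_rot: [2.216, 2.216, 0.01]
ft_force: [0.4, 0.6, -1.0]
grip_width: 0.527
grip_force: 20.0
[ 0.63985253 -0.13021126]
```

```bash
python3 -m crank '[[0,0,-0.3,0,0],[0,0,-0.6,0,0],[0,0,-0.9,0,0]]' >/dev/null; python3 -m crank '[[0,0.05,-0.25,0,0],[0,0.3,-0.4,0,0],[0,0.6,-0.4,0,0],[0,0.85,-0.4,0,0],[0,0.97,-0.4,0,0]]'>/dev/null;python3 -m crank '[[0,0,0,0,0],[0,0,0,0,0],[0,0,0,-0.15,0],[0,0,0,-0.25,0],[0,0,0,-0.28,0]]';python3 -m crank '[[0,0,0,0,0],[0,0,0,0,0]]'
```

```text
time: 30.52
position: [0.6396, -0.128, 0.116]
tool_rot: [-2.22, -2.22, 0.003]
ft_force: [-0.0, -0.1, -0.4]
grip_width: 0.523
grip_force: 20.0
time: 30.78
position: [0.6419, -0.1277, 0.1187]
tool_rot: [2.22, 2.221, 0.001]
ft_force: [-0.6, -1.0, -0.4]
grip_width: 0.524
grip_force: 20.0
```

```bash
python3 -m crank '[[0,0,0,-0.02,0],[0,0,0,-0.035,0],[0,0,0,-0.045,0],[0,0,0,-0.055,0],[0,0,0,-0.055,0]]'
```

```text
time: 31.4
position: [0.6411, -0.1276, 0.1063]
tool_rot: [-2.221, -2.222, 0.0]
ft_force: [0.1, 0.7, 0.1]
grip_width: 0.526
grip_force: 20.0
```

```bash
python3 -m crank '[[0,0,0,-0.005,0],[0,0,0,-0.008,0],[0,0,0,-0.008,0]]'
```

```text
time: 31.78
position: [0.6414, -0.1276, 0.1057]
tool_rot: [2.221, 2.221, 0.0]
ft_force: [-2.6, -0.9, 4.5]
grip_width: 0.529
grip_force: 20.0
```

Contact. Release, rise and move back, then check.

```bash
python3 -m crank '[[0.7,0,0,0,0],[1,0,0,0,0],[1,0,0,0,0],[1,0,0,0,0]]'|tail -2;python3 -m crank '[[1,0,0,0.2,0],[1,0,0,0.5,0],[1,-0.3,-0.05,0.6,0],[1,-0.6,-0.15,0.6,0],[1,-0.7,-0.25,0.6,0]]' >/dev/null; python3 -m crank '[[1,0,0,0,0],[1,0,0,0,0],[1,0,0,0,0]]'
python3 - <<'E'
from h import *
s,c,im=snap('wrist','w9.png');_,cs,_=snap('side','s9.png');_,ct,_=snap('top','t9.png');np.save('c9.npy',[c,cs,ct],allow_pickle=True)
a=cv2.imread('pics/w9.png')[:270,160:];b=cv2.imread('pics/s9.png')[130:400,130:430]
t=cv2.resize(cv2.imread('pics/t9.png')[165:235,140:480],(780,161),interpolation=cv2.INTER_CUBIC)
o=np.hstack([a,b]);cv2.imwrite('pics/f9.png',np.vstack([o,t]));print(o.shape)
E
```

```text
grip_width: 0.893
grip_force: 0.0
time: 33.28
position: [0.5022, -0.1763, 0.2249]
tool_rot: [-2.218, -2.224, -0.002]
ft_force: [0.6, -0.2, 0.1]
grip_width: 1.0
grip_force: 0.0
(270, 780, 3)
```

View pics/f9.png

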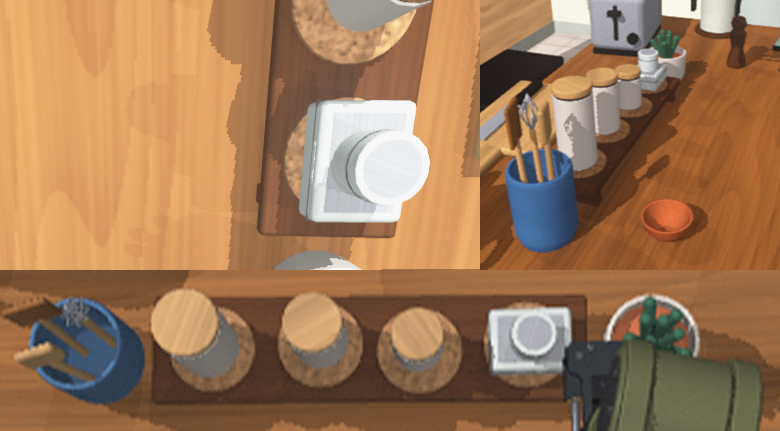

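Everything stands upright. In the wrist crop the flat lid is centred at about (360,161) and the round lid at (393,168). In the top crop the lids are at (185,322), (311,323), (417,333), (529,341) and (533,335).

```bash
python3 - <<'E'
from h import *
c,cs,ct=np.load('c9.npy',allow_pickle=True)
print('w flat',onz(c,520,161,.092),'round',onz(c,553,168,.132))
k=340/780
for n,u,v,z in(('tall',185,322,.206),('mid',311,323,.172),('short',417,333,.14),('flat',529,341,.092),('round',533,335,.132)):print(n,onz(ct,140+u*k,165+(v-270)*k,z).round(4))
E
```

```text
w flat [ 0.64073263 -0.12991321] round [ 0.64278399 -0.1312079 ]
tall [0.6482 0.2112]
mid [0.6501 0.0927]
short [ 0.6428 -0.0116]
flat [ 0.6395 -0.1285]
round [ 0.6388 -0.1291]
```

All are within about 3 mm, so I'm handing in.

```bash
python3 -c "
from bench import *
print(close_job())"
```

```text
the job is handed in; nothing more can be done
None
```

The job is handed in: the three canisters and the flat tin with the round tin on its lid stand upright on their pads, tallest next to the crock, each within about 3 mm of centre by my last camera check, and I saw no sign that the crock moved.

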